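# Clamp a sensor pod in its bonding jig

## Robot

A 7-joint arm with a two-finger parallel gripper is mounted at the origin on the work surface. World frame = base frame: x ahead of the robot, y to its left, z up, the work surface at z = 0. Lengths are in m, angles in rad, forces in N, time in s.
With the tool pointing down it reaches from about 0.425 to 0.875 m from the base axis. Payload 4.7 kg.
Tool frame: the origin (TCP) lies midway between the tips of the shut fingers; the grasp point (between the pads) lies 19 mm behind it (ctrl.grip_point_offset is the distance from the TCP to the grasp point, in m); z points along the fingers, y is the line along which they close (so a half turn about z gives the same grasp; the last joint's range is limited). The gripper opens to 87 mm and grips with 3 to 60 N. Pads are 19 mm wide; open, the fingers measure 117 mm over their backs; the gripper's body (75 mm by 190 mm) begins 51 mm behind the grasp point.
Start: joints at [-1.119, 0.321, -0.07, 1.45, 0.023, 1.371, -0.057], TCP at [0.276, 0.589, 0.223] pointing down, gripper open.
Joint ranges: [-2.86, 2.86], [-0.3, 2.09], [-1.38, 1.24], [0.06, 2.45], [-1.56, 4.7], [0.09, 2.05], [-2.69, 2.69]. Speed limits (rad/s): [2.57, 2.57, 3.14, 3.14, 3.14, 3.14, 3.14].

## Interface

Orientations are given as a rotation vector (axis times angle).
In Python, from bench import ctrl gives the robot as it stands. The module is installed in compiled form; this text tells all that it offers.
- The arm moves only by the shell command python3 -m handwheel 'ROWS' [OPENING] [FORCE]. ROWS is JSON, a list of rows, each an object of numbers: "x", "y", "z": the shift along the tool's x, y, z in m; "wx", "wy", "wz": the turn, a rotation vector about the tool's x, y, z in degrees. A call has 1 to 10 rows; each row is the pose to reach, as a shift and turn from the pose commanded when the call began, along the tool's axes at that moment; what a row does not reach only later rows make up. A row lasts 1/12 s, in which the tool goes at most 41.7 mm and 7.16 degrees, less where a joint would pass 70% of its speed; a pose out of reach is approached as far as the arm can. A call with a gripper value outside its range is refused whole. OPENING is the finger opening in m, from 0 to 0.087, set as the call begins (- or left out, the last holds). The fingers move at their own pace and stop on an object; FORCE is the grip in N (left out, the last holds). Time passes only in rows, so rows that repeat a pose let the fingers close. It gives the time, the measured TCP pose, the force, the opening and the grip force at its end, in the units of the state.
- ctrl.get_state(): the state, without advancing time (a new reading comes with each control period).
- ctrl.get_image(name): name is "scene" or "top" or "wrist"; returns a dict with "image" (400x640x3 uint8, red, green, blue), "K" (3x3 intrinsics, pixels), "k1" (the pictures are not rectified: a ray, as slopes to the right and down, at radius r is drawn at 1 + k1 r^2 times it, then the intrinsics apply), "world_to_cam" (4x4, takes a point from world to camera coordinates); the wrist camera has in their place "hand_eye" (4x4, takes a point from camera to tool coordinates, whose origin is the TCP and whose axes are the flange's). Camera axes: x right, y down, z forward; pixel columns grow to the right and rows downward; lengths in m; the calibration is good to about 2 mm. A picture is of the moment at which its call begins: read the wrist's pose just before it. There is no depth.
- ctrl.close_job(): hands the job in; it is judged then, once.
The state is a dict: "time": time; "joint_positions": joint angles; "qd": joint speeds; "joint_torque": joint torques, N m; "position": TCP position; "tool_rot": TCP orientation; "ft_force": force on the tool from outside, world axes, zero at the start; "torque": the same for the moment, N m; "grip_width": opening from 0.0 (shut) to 1.0 (fully open); "grip_force": force on a finger pad.
Only numpy, scipy, OpenCV 4.12 (cv2) and the standard library are available. Lean on these libraries where they do the work, as an engineer would, in place of code of your own. Each camera call takes 0.05 s, during which the arm holds its last target. There are 200 camera calls.

## Task

Clamp the black sensor pod in its bonding jig while its glue sets: first push the red clamp arm round with a fingertip until it lies square across the pod against its stop, then wind the loose brass wing nut down (clockwise seen from above) by pushing its wings round with fingertip strokes, until the arm is fully down on the pod and the nut will not turn any further. Only push, never grip the nut or the arm between the fingers; do not lift the pod or shift it in its cradle, and leave the other things on the table where they are.

Things in the scene. Friction and masses are not known exactly. Their poses are not given: they have to be found in the camera images.
- jig: The bonding jig, immovable: plywood base 150 x 162 x 12 mm (x = -105 to +45, y = -112 to +50 in its frame), two orange V-blocks at y = +16 and -62 that carry the pod, a dark clamp post with a 12 mm threaded stud rising on its axis to 118 mm, inside the nut. Origin on the table under the axis of the clamp post; z up. The pod lies parallel to the jig's y at x = -65.
- end_plate (a point): Middle of the top edge of the jig's upright aluminium end plate, on its face towards the wing nut (y = +36 mm in the jig's frame, 120 mm above the table). The plate is 6 mm thick and runs from x = -105 to +45 in the jig's frame. It leaves no room for a finger between itself and the nut's wings, so the nut cannot be circled in one sweep: push on the other sides.
- clamp_arm (a joint): Swing of the red clamp arm about the clamp post (rad): 0 = against its stop, square across the pod, pointing to the jig's -x; positive = swung open, counter-clockwise seen from above (at 1.57 it points to the jig's -y). Runs from 0 to 1.75, stiff enough to stay where it is left (about 0.04 N m).
- clamp_nose (a point): Centre of the clamp arm's nose, half-way up the arm, 65 mm from the post's axis. The arm is a flat red bar 24 mm wide and 12 mm thick with a nose of 12 mm radius; a rubber foot, 18 mm in diameter, hangs 10 mm below it under the nose. The point's x axis points from the nose to the post. At the start the arm's underside is 76 to 78 mm above the table and the foot 2.3 to 3.6 mm higher than the pod.
- wing_nut (a joint): Turn of the wing nut (rad): grows as it is wound clockwise seen from above; 9.0 = fully down, where it stops hard. Each turn lowers nut and arm by 3 mm; at 9.0 the arm's foot presses on the pod. It turns easily (about 0.035 N m) and stays where it is left.
- nut_center (a point): On the nut's axis, at mid-height of its wings; x axis along the wings. Two opposite upright flat wings, 7 mm thick, reach from 11 to 32 mm from the axis and from 10.5 mm below to 10.5 mm above this point; the hub between them is at most 25 mm in diameter, its top 3.5 mm below this point. The top of the arm lies 24.5 mm below this point (a 3 mm washer between), and lowers with the nut.
- wing_a (a point): Centre of one wing, 21.5 mm from the nut's axis.
- wing_b (a point): Centre of the other wing, opposite.
- pod_center (a point): The sensor pod, a loose black tube 40 mm in diameter and 108 mm long with a blue ribbed band and a conical nose (22 mm more, towards the jig's -y); this point is on its axis, half-way along the tube. It lies in the V-blocks with its axis 44 mm and its top 64 mm above the table.
- spare_pod_center (a point): A spare pod of the same size, yellow-green, lying on the table. Bystander; its axis is 20 mm above the table.
- screwdriver: Yellow-handled screwdriver, 170 mm long, 26 mm thick, lying on the table near the jig. Bystander; origin under its middle, x axis from the handle to the tip.
- end_cap: Blue end cap, 44 mm in diameter and 20 mm tall, on the table near the jig. Bystander; origin under its centre.
- glue: White glue bottle with a red cap, 34 mm in diameter, 105 mm tall, standing. Bystander; origin under its centre.
- float_ring: Yellow float ring, 60 mm in diameter, 22 mm tall, lying flat near the jig. Bystander; origin under its centre.
- screw_cup: White plastic cup, 68 mm in diameter, 45 mm tall. Bystander; origin under its centre.
- spectacles: Folded spectacles, 130 mm wide, lying on the table. Bystander; origin under their middle.

How it is judged:
On the way, in this order (a step that is already met when the one before it is completed fails the run):
1. the clamp arm lies square across the pod, against its stop, while the wing nut is still loose (value of joint clamp_arm below 0.07 rad and value of joint wing_nut below 5 rad), for 0.1 s.
2. the wing nut is wound fully down (value of joint wing_nut above 8.75 rad), for 0.1 s.
At the end, for the whole second after the job is handed in: The clamp arm is within 4 degrees of square (clamp_arm below 0.07 rad), the wing nut is wound down to within 0.25 rad of its stop (above 8.75), the arm's foot presses on the pod with more than 1 N, and the pod lies still within 8 mm of where it was (value of joint clamp_arm below 0.07 rad and value of joint wing_nut above 8.75 rad and contact force between clamp_arm and pod above 1 N and distance of pod_center from where it was at the start of the episode below 0.008 m and linear speed of pod below 0.02 m/s); the robot touches nothing.
It fails at once if the pod is lifted or shifted in its cradle by more than 10 mm (distance of pod_center from where it was at the start of the episode above 0.01 m).
It fails at once if the nut is gripped between the fingers (a wing pressed on both faces, or both wing ends, at once) ((contact force between the fingers and wing_nut_c1 above 2 N and contact force between the fingers and wing_nut_c2 above 2 N) or (contact force between the fingers and wing_nut_c4 above 2 N and contact force between the fingers and wing_nut_c5 above 2 N) or (contact force between the fingers and wing_nut_c0 above 3 N and contact force between the fingers and wing_nut_c3 above 3 N)).
It fails at once if the clamp arm is gripped between the fingers (pressed on both sides at once) (contact force between the fingers and clamp_arm_c0 above 2 N and contact force between the fingers and clamp_arm_c1 above 2 N).
It fails at once if another thing on the table is moved by more than 20 mm (distance of any of spare_pod_center, screwdriver, end_cap, glue, float_ring, screw_cup, spectacles from where it was at the start of the episode above 0.02 m).
It also fails if it takes over 64 s, if anything falls off the work surface, if the arm or the gripper's body presses on something with over 40 N, if the wrist force passes 120 N, or if a joint passes its speed limit or range.

## Working session

There is one attempt and no reset: what is moved stays moved. The work goes in short steps, Python scripts to look and compute and a shell command to move; the robot and the scene stay as the last step left them, time stands still between calls to the robot, and variables do not carry over. Pictures are saved under pics/ and viewed, at most 10 in all, crops included, and the job is handed in when it is done.

```bash
mkdir -p pics
cat > h.py <<'E'
from bench import ctrl
import numpy as np, cv2, json
from scipy.spatial.transform import Rotation as R
def cam(n):
    s=ctrl.get_state(); d=ctrl.get_image(n)
    if n=="wrist":
        T=np.eye(4);T[:3,:3]=R.from_rotvec(s["tool_rot"]).as_matrix();T[:3,3]=s["position"]
        d["c2w"]=T@np.array(d["hand_eye"])
    else: d["c2w"]=np.linalg.inv(np.array(d["world_to_cam"]))
    return d
def ray(d,u,v):
    K=np.array(d["K"]);k=float(d["k1"]);xd=np.array([(u-K[0,2])/K[0,0],(v-K[1,2])/K[1,1]]);x=xd.copy()
    for _ in range(20): x=xd/(1+k*(x@x))
    T=d["c2w"]; return T[:3,3],T[:3,:3]@np.array([x[0],x[1],1])
def onz(d,u,v,z):
    o,r=ray(d,u,v); return o+r*(z-o[2])/r[2]
def proj(d,p):
    q=np.linalg.inv(d["c2w"])@np.append(p,1);x=q[:2]/q[2];x=x*(1+float(d["k1"])*(x@x));K=np.array(d["K"])
    return x*[K[0,0],K[1,1]]+[K[0,2],K[1,2]]
def save(d,n): cv2.imwrite(f"pics/{n}.png",d["image"][:,:,::-1])
def shift(goal,yaw=None):
    "tool-frame shift to world goal"
    s=ctrl.get_state();M=R.from_rotvec(s["tool_rot"]).as_matrix()
    return M.T@(np.array(goal)-s["position"])
E
python3 - <<'E'
from h import *
import pickle
D={n:cam(n) for n in("scene","top")}
pickle.dump(D,open("d0.pkl","wb"))
for n in D: save(D[n],n+"0"); print(n,D[n]["c2w"].round(3).tolist(),D[n]["k1"],np.array(D[n]["K"]).tolist())
s=ctrl.get_state();print(s); print(R.from_rotvec(s["tool_rot"]).as_matrix().round(3))
E
```

```text
scene [[-0.193, 0.75, -0.633, 1.241], [0.981, 0.143, -0.129, 0.138], [-0.006, -0.646, -0.763, 0.905], [0.0, 0.0, 0.0, 1.0]] -0.05061051011044151 [[375.4899617860337, 0.0, 319.115207621275], [0.0, 375.4899617860337, 195.8289929675696], [0.0, 0.0, 1.0]]
top [[-0.02, -0.98, 0.196, 0.297], [-0.999, 0.025, 0.024, -0.015], [-0.029, -0.195, -0.98, 1.424], [0.0, 0.0, 0.0, 1.0]] -0.09922959157208275 [[494.69132172805695, 0.0, 321.50601870469126], [0.0, 494.69132172805695, 197.10269051566922], [0.0, 0.0, 1.0]]
{'time': 0.1, 'joint_positions': array([-1.11887568,  0.32172361, -0.07009355,  1.45154858,  0.0225963 ,
        1.37079048, -0.05687783]), 'qd': array([-0.00164166, -0.00180879, -0.00093339, -0.00434827,  0.00017285,
        0.00195882,  0.00023363]), 'joint_torque': array([-2.43010090e-04, -4.92565835e+01, -4.05937051e-01, -3.13403714e+01,
       -6.42329757e-02,  3.93215159e-02,  5.88038051e-05]), 'position': array([0.27540805, 0.58822892, 0.22158957]), 'tool_rot': array([-6.82097948e-01, -3.06636222e+00,  2.60657438e-03]), 'ft_force': array([-0.14168617,  0.41855797,  0.58292372]), 'torque': array([-0.01696999,  0.0220282 , -0.04449524]), 'grip_force': 0.0, 'grip_width': 1.002525769156915}
[[-0.906  0.424 -0.001]
 [ 0.424  0.906 -0.002]
 [-0.    -0.002 -1.   ]]
```

View pics/scene0.png

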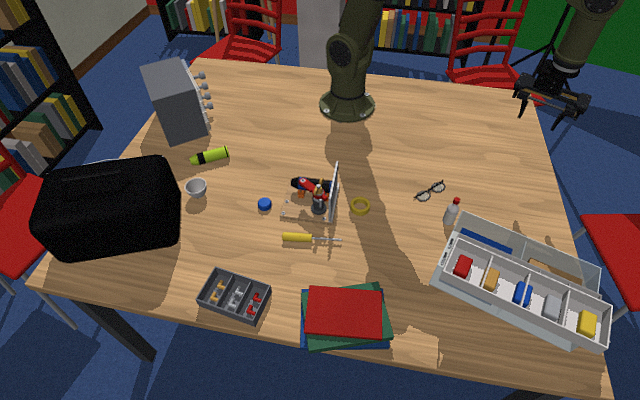

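View pics/top0.png

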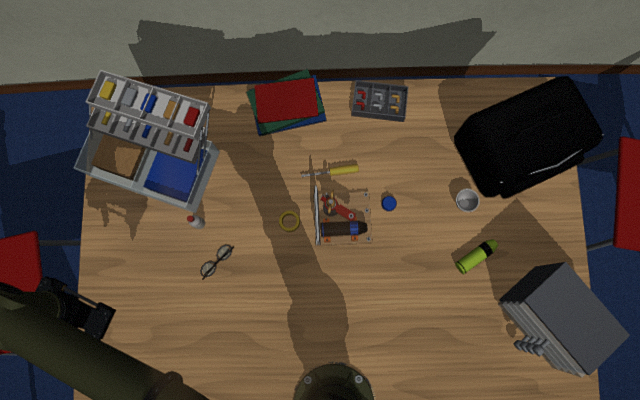

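The scene picture shows the jig near (318,195). In the top picture it spans (315-370, 190-245), with the end plate at u≈317, the pod at (342,228) and the arm near (340,208). I'll enlarge both.

Run:
```python
from h import *
import pickle
D=pickle.load(open("d0.pkl","rb"))
a=cv2.resize(D["top"]["image"][180:255,300:380],None,fx=7,fy=7,interpolation=cv2.INTER_CUBIC)[:,:400*7//7+160]
b=cv2.resize(D["scene"]["image"][155:230,275:349],None,fx=7,fy=7,interpolation=cv2.INTER_CUBIC)
im=np.hstack([a[:, :], b]); im=cv2.resize(im,(800,int(im.shape[0]*800/im.shape[1])));print(a.shape,b.shape,im.shape)
cv2.imwrite("pics/c0.png",im[:,:,::-1])
d=D["top"];
for z in(0,.012,.12): print(z,onz(d,318,190,z),onz(d,318,243,z),onz(d,370,192,z),onz(d,370,243,z))
```

```text
(525, 560, 3) (525, 518, 3) (389, 800, 3)
0 [0.60333802 0.02969547 0.        ] [0.44695896 0.03262098 0.        ] [ 0.59335081 -0.12295018  0.        ] [ 0.44338097 -0.11719519  0.        ]
0.012 [0.60076011 0.02931465 0.012     ] [0.44569872 0.03221551 0.012     ] [ 0.59085705 -0.12204479  0.012     ] [ 0.44215088 -0.11633829  0.012     ]
0.12 [0.57755891 0.02588727 0.12      ] [0.43435657 0.02856627 0.12      ] [ 0.56841323 -0.11389624  0.12      ] [ 0.43108007 -0.10862617  0.12      ]
```

View pics/c0.png

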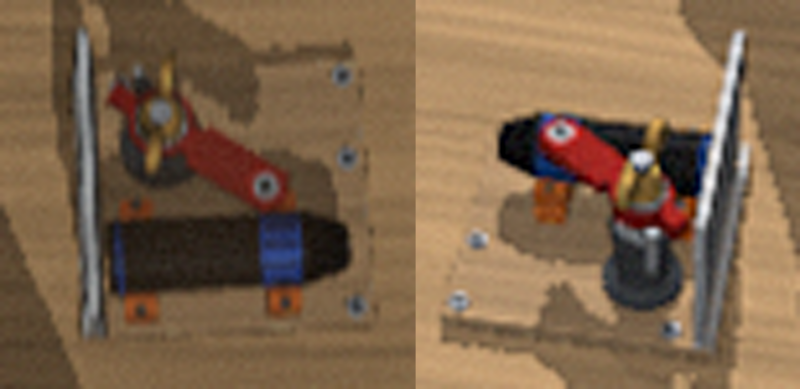

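The enlarged crop shows the jig almost aligned with the world, with the end plate towards world +y. The stud and nut axis is at crop (160,112), the arm nose at (265,185), and the wings lie roughly along world x. I'll compute these and go over for a wrist view.

Run:
```python
from h import *
import pickle
D=pickle.load(open("d0.pkl","rb"));d=D["top"];e=D["scene"]
f=lambda x,y:(300+x/5.195-.4,180+y/5.195-.4)
g=lambda x,y:(275+(x-415.6)/5.195-.4,155+y/5.195-.4)
for n,a,b,z in(("stud",(160,112),(641,160),.118),("nose",(265,185),(561,131),.089)):
    print(n,onz(d,*f(*a),z).round(4),onz(e,*g(*b),z).round(4))
p=onz(d,*f(160,112),.118)
print("plate y at z.12",onz(d,*f(88,30),.12),onz(d,*f(98,335),.12))
print(shift([p[0]-.06,p[1]-.03,.26]))
w=cam("wrist");print(np.array(w["hand_eye"]).round(3))
```

```text
stud [ 0.5465 -0.0068  0.118 ] [ 0.5502 -0.0055  0.118 ]
nose [ 0.5115 -0.0609  0.089 ] [ 0.5116 -0.0598  0.089 ]
plate y at z.12 [0.59044397 0.02959824 0.12      ] [0.43145398 0.02739315 0.12      ]
[-0.45611096 -0.4766968  -0.03756977]
[[ 0.    -0.956 -0.292  0.08 ]
 [ 1.     0.    -0.001 -0.   ]
 [ 0.001 -0.292  0.956 -0.162]
 [ 0.     0.     0.     1.   ]]
```

```bash
python3 -m handwheel '[{"x":-0.03,"y":-0.03,"z":-0.037},{"x":-0.057,"y":-0.06,"z":-0.037},{"x":-0.085,"y":-0.09,"z":-0.037},{"x":-0.113,"y":-0.12,"z":-0.037},{"x":-0.14,"y":-0.148,"z":-0.037},{"x":-0.168,"y":-0.176,"z":-0.037},{"x":-0.196,"y":-0.205,"z":-0.037},{"x":-0.224,"y":-0.234,"z":-0.037},{"x":-0.252,"y":-0.263,"z":-0.037},{"x":-0.28,"y":-0.292,"z":-0.037}]' 0 10
python3 -m handwheel '[{"x":-0.028,"y":-0.029},{"x":-0.056,"y":-0.058},{"x":-0.084,"y":-0.087},{"x":-0.112,"y":-0.116},{"x":-0.14,"y":-0.145},{"x":-0.176,"y":-0.185,"wz":4},{"x":-0.176,"y":-0.185,"wz":9},{"x":-0.176,"y":-0.185,"wz":9}]'
python3 - <<'E'
from h import *
import pickle
w=cam("wrist");pickle.dump(w,open("w1.pkl","wb"));save(w,"w1")
for p in([.548,-.006,.118],[.5115,-.0605,.089]): print(proj(w,np.array(p)))
print(ctrl.get_state()["ft_force"],ctrl.get_state()["grip_width"])
E
```

```text
[-13.24139745 576.89613845]
[-42.995876   543.46359102]
[-0.25653043 -0.03270715 -0.15339311] 1.0008822756897098invalid input at $[0]: expected keys x, y, z, wx, wy, wz
invalid input at $[0]: expected keys x, y, z, wx, wy, wz
```

View pics/w1.png

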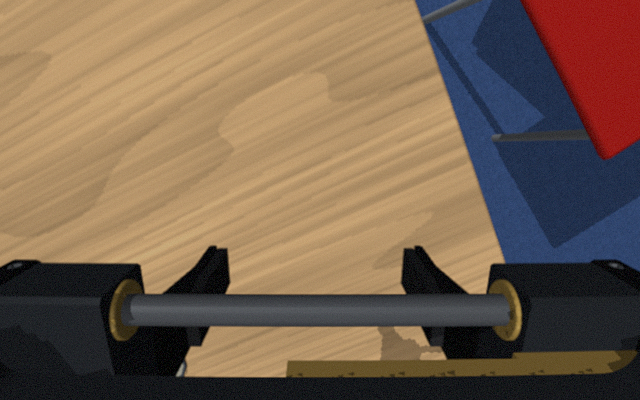

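The wrist view shows only table and floor, with the open fingers at (215,290) and (415,290). The moves were refused because every row must have all six keys.

```bash
python3 -m handwheel '[{"x":-0.028,"y":-0.029,"z":-0.037,"wx":0,"wy":0,"wz":0},{"x":-0.056,"y":-0.058,"z":-0.037,"wx":0,"wy":0,"wz":0},{"x":-0.084,"y":-0.088,"z":-0.037,"wx":0,"wy":0,"wz":0},{"x":-0.112,"y":-0.117,"z":-0.037,"wx":0,"wy":0,"wz":0},{"x":-0.14,"y":-0.146,"z":-0.037,"wx":0,"wy":0,"wz":0},{"x":-0.168,"y":-0.176,"z":-0.037,"wx":0,"wy":0,"wz":0},{"x":-0.196,"y":-0.205,"z":-0.037,"wx":0,"wy":0,"wz":0},{"x":-0.224,"y":-0.234,"z":-0.037,"wx":0,"wy":0,"wz":0},{"x":-0.252,"y":-0.263,"z":-0.037,"wx":0,"wy":0,"wz":0},{"x":-0.28,"y":-0.292,"z":-0.037,"wx":0,"wy":0,"wz":0}]' 0 10
python3 -m handwheel '[{"x":-0.028,"y":-0.029,"z":0,"wx":0,"wy":0,"wz":0},{"x":-0.056,"y":-0.058,"z":0,"wx":0,"wy":0,"wz":0},{"x":-0.084,"y":-0.087,"z":0,"wx":0,"wy":0,"wz":0},{"x":-0.112,"y":-0.116,"z":0,"wx":0,"wy":0,"wz":0},{"x":-0.14,"y":-0.145,"z":0,"wx":0,"wy":0,"wz":0},{"x":-0.176,"y":-0.185,"z":0,"wx":0,"wy":0,"wz":4},{"x":-0.176,"y":-0.185,"z":0,"wx":0,"wy":0,"wz":9},{"x":-0.176,"y":-0.185,"z":0,"wx":0,"wy":0,"wz":9}]'
python3 - <<'E'
from h import *
import pickle
w=cam("wrist");pickle.dump(w,open("w1.pkl","wb"));save(w,"w2")
for p in([.548,-.006,.118],[.5115,-.0605,.089]): print(proj(w,np.array(p)))
s=ctrl.get_state();print(s["ft_force"],s["grip_width"],s["joint_positions"])
E
```

```text
time: 1.03
position: [0.4056, 0.2034, 0.2596]
tool_rot: [0.682, 3.066, 0.001]
ft_force: [0.4, 1.0, 0.7]
grip_width: 0.323
grip_force: 0.0
time: 1.7
position: [0.4867, -0.0415, 0.2597]
tool_rot: [0.937, 2.998, -0.001]
ft_force: [-0.6, -0.2, -0.4]
grip_width: 0.002
grip_force: 0.0
[386.35050136 224.94205357]
[314.21870789 215.83730938]
[-0.04520916  0.79615277 -1.2244726 ] 0.005217731359566761 [-0.52647645 -0.06670862  0.52987473  1.80027468  0.03397851  1.39919707
  0.9693433 ]
```

View pics/w2.png

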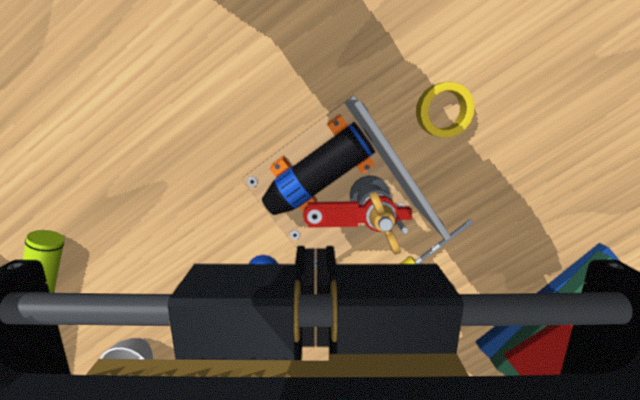

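The wrist view matches the prediction: stud top at (386,224) and nose rivet at (314,215). Wing ends are at (375,198) and (394,248), and the plate top edge runs (352,101)-(447,238). The tool is nearly at the arm's start side.

Run:
```python
from h import *
import pickle
w=pickle.load(open("w1.pkl","rb"))
P=lambda u,v,z:onz(w,u,v,z)
C=P(386,224,.118);N=P(314.2,215.5,.089);a=P(375,199,.1235);b=P(394.5,248,.1235);p=P(349,102,.12);q=P(445,239,.12)
print(C,N,(N-C)[:2],"wing",np.degrees(np.arctan2(*(b-a)[1::-1])),np.hypot(*(b-a)[:2]),((a+b)/2)[:2],"plate",p,q,np.degrees(np.arctan2(*(q-p)[1::-1])))
C=np.array([.548,-.006]);j=0
for a in(66,56,30,0):
    r=np.radians(a);t=np.array([-np.cos(r),-np.sin(r)]);n=np.array([np.sin(r),-np.cos(r)])
    print(a,"pivot-rel finger world",C+.055*t+.022*n)
print(shift([*(C+.055*np.array([-np.cos(np.radians(56)),-np.sin(np.radians(56))])+.035*np.array([np.sin(np.radians(56)),-np.cos(np.radians(56))])),.078]), R.from_rotvec(ctrl.get_state()["tool_rot"]).as_matrix().round(3).tolist())
```

```text
[ 0.54704157 -0.00578946  0.118     ] [ 0.51120167 -0.06031557  0.089     ] [-0.0358399  -0.05452611] wing -11.245400493822874 0.05048397219022939 [ 0.54426932 -0.00638301] plate [0.4387883  0.02457878 0.12      ] [0.58956287 0.0312424  0.12      ] 2.5305949495073548
66 pivot-rel finger world [ 0.54572748 -0.06519321]
56 pivot-rel finger world [ 0.53548322 -0.06389931]
30 pivot-rel finger world [ 0.5113686  -0.05255256]
0 pivot-rel finger world [ 0.493 -0.028]
[-0.06809846  0.00656251  0.18147731] [[-0.826, 0.563, -0.0], [0.563, 0.826, 0.0], [0.0, 0.0, -1.0]]
```

```bash
python3 -m handwheel '[{"x":-0.034,"y":0.003,"z":0,"wx":0,"wy":0,"wz":0},{"x":-0.068,"y":0.006,"z":0,"wx":0,"wy":0,"wz":0},{"x":-0.068,"y":0.006,"z":0.035,"wx":0,"wy":0,"wz":0},{"x":-0.068,"y":0.006,"z":0.07,"wx":0,"wy":0,"wz":0},{"x":-0.068,"y":0.006,"z":0.105,"wx":0,"wy":0,"wz":0},{"x":-0.068,"y":0.006,"z":0.14,"wx":0,"wy":0,"wz":0},{"x":-0.068,"y":0.006,"z":0.165,"wx":0,"wy":0,"wz":0},{"x":-0.068,"y":0.006,"z":0.18,"wx":0,"wy":0,"wz":0},{"x":-0.068,"y":0.006,"z":0.18,"wx":0,"wy":0,"wz":0}]'
python3 -m handwheel '[{"x":0.005,"y":0,"z":0,"wx":0,"wy":0,"wz":0},{"x":0.01,"y":0,"z":0,"wx":0,"wy":0,"wz":0},{"x":0.0135,"y":0,"z":0,"wx":0,"wy":0,"wz":0},{"x":0.0135,"y":0,"z":0,"wx":0,"wy":0,"wz":0}]'
python3 - <<'E'
from h import *
w=cam("wrist");save(w,"w3")
s=ctrl.get_state();print(s["ft_force"])
def tab(cx,cy,st,n):
    for k in range(1,n+1):
        t=np.radians(st*k); print(k,round(st*k,1),round((cx-(cx*np.cos(t)-cy*np.sin(t)))*1e3,1),round((cy-(cx*np.sin(t)+cy*np.cos(t)))*1e3,1))
tab(.0215,.055,5,8)
E
```

```text
time: 2.5
position: [0.5427, -0.0667, 0.0754]
tool_rot: [-0.911, -2.998, 0.002]
ft_force: [-0.9, 0.3, -0.9]
grip_width: 0.004
grip_force: 0.0
time: 2.83
position: [0.5353, -0.0612, 0.081]
tool_rot: [0.918, 3.002, 0.003]
ft_force: [-0.1, 0.2, -0.2]
grip_width: 0.007
grip_force: 0.0
[0.22903298 0.32447279 0.87991825]
1 5 4.9 -1.7
2 10 9.9 -2.9
3 15 15.0 -3.7
4 20 20.1 -4.0
5 25 25.3 -3.9
6 30 30.4 -3.4
7 35 35.4 -2.4
8 40 40.4 -1.0
```

View pics/w3.png

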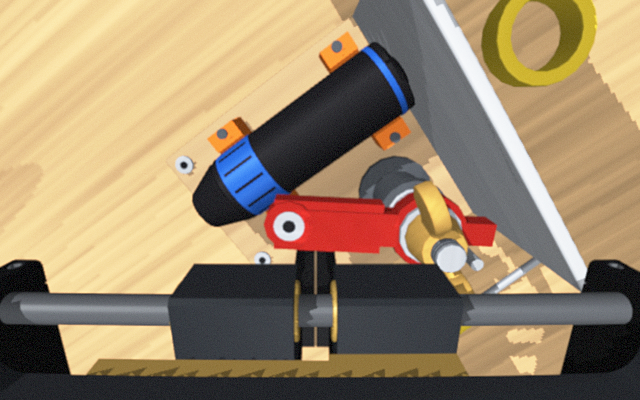

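The wrist view shows the fingertip (297-335, 255) just beside the arm's outer face (y≈250), clear of pod and nut. I'll push along the arc.

```bash
python3 -m handwheel '[{"x":0.005,"y":-0.0017,"z":0,"wx":0,"wy":0,"wz":5},{"x":0.01,"y":-0.003,"z":0,"wx":0,"wy":0,"wz":10},{"x":0.015,"y":-0.0037,"z":0,"wx":0,"wy":0,"wz":15},{"x":0.02,"y":-0.004,"z":0,"wx":0,"wy":0,"wz":20},{"x":0.0253,"y":-0.004,"z":0,"wx":0,"wy":0,"wz":25},{"x":0.0304,"y":-0.0034,"z":0,"wx":0,"wy":0,"wz":30},{"x":0.0354,"y":-0.0024,"z":0,"wx":0,"wy":0,"wz":35},{"x":0.0404,"y":-0.001,"z":0,"wx":0,"wy":0,"wz":40}]'
python3 -m handwheel '[{"x":0.005,"y":-0.0017,"z":0,"wx":0,"wy":0,"wz":5},{"x":0.01,"y":-0.003,"z":0,"wx":0,"wy":0,"wz":10},{"x":0.014,"y":-0.0036,"z":0,"wx":0,"wy":0,"wz":14},{"x":0.015,"y":-0.0037,"z":0,"wx":0,"wy":0,"wz":15},{"x":0.015,"y":-0.0037,"z":0,"wx":0,"wy":0,"wz":15}]'
python3 - <<'E'
from h import *
import pickle
w=cam("wrist");pickle.dump(w,open("w4.pkl","wb"))
m=cv2.inRange(cv2.cvtColor(w["image"],cv2.COLOR_RGB2HSV),(0,150,90),(6,255,255))|cv2.inRange(cv2.cvtColor(w["image"],cv2.COLOR_RGB2HSV),(174,150,90),(180,255,255))
c=max(cv2.findContours(m,0,2)[0],key=cv2.contourArea);print(cv2.boundingRect(c),cv2.contourArea(c))
v=cv2.fitLine(c,cv2.DIST_HUBER,0,.01,.01).ravel();x,y,ww,hh=cv2.boundingRect(c)
A=onz(w,x+10,v[3]+(x+10-v[2])*v[1]/v[0],.089);B=onz(w,v[2],v[3],.089)
print(A,B,np.degrees(np.arctan2(*(B-A)[1::-1])))
s=ctrl.get_state();print(s["ft_force"],s["position"],np.degrees(np.arctan2(*R.from_rotvec(s["tool_rot"]).as_matrix()[1::-1,0])))
save(w,"w4")
E
```

```text
time: 3.55
position: [0.5018, -0.0406, 0.0807]
tool_rot: [1.897, 2.501, 0.003]
ft_force: [1.3, -0.6, 0.4]
grip_width: 0.008
grip_force: 0.6
time: 3.97
position: [0.4946, -0.0294, 0.0807]
tool_rot: [2.202, 2.234, 0.001]
ft_force: [2.1, -5.6, 0.5]
grip_width: 0.004
grip_force: 2.7
(265, 191, 233, 63) 6626.0
[ 0.47599147 -0.00280828  0.089     ] [0.52750543 0.00116497 0.089     ] 4.4104680528316065
[ 1.77826199 -5.75511737 -0.27292709] [ 0.49458223 -0.02938501  0.08072878] 90.84846045895239
```

View pics/w4.png

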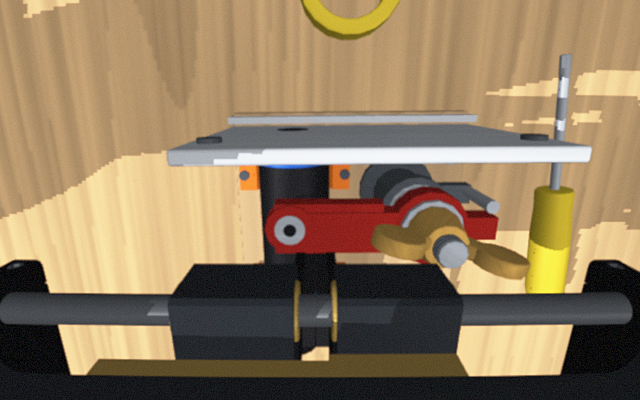

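The view shows the arm square across the pod, with its rivet at (289,230). The 5.8 N push reaction, well above the arm's friction, says it is on its stop. The wings run from (375,238) to (525,262). Next I'll back off, lift, and do a short first stroke on the wing facing -x.

```bash
python3 -m handwheel '[{"x":-0.012,"y":0,"z":0,"wx":0,"wy":0,"wz":0},{"x":-0.012,"y":0,"z":-0.03,"wx":0,"wy":0,"wz":0},{"x":-0.012,"y":0,"z":-0.056,"wx":0,"wy":0,"wz":0},{"x":0,"y":0.012,"z":-0.056,"wx":0,"wy":0,"wz":6},{"x":0.0105,"y":0.023,"z":-0.056,"wx":0,"wy":0,"wz":12},{"x":0.0105,"y":0.023,"z":-0.056,"wx":0,"wy":0,"wz":12},{"x":0.0105,"y":0.023,"z":-0.035,"wx":0,"wy":0,"wz":12},{"x":0.0105,"y":0.023,"z":-0.023,"wx":0,"wy":0,"wz":12},{"x":0.0105,"y":0.023,"z":-0.023,"wx":0,"wy":0,"wz":12}]'
python3 - <<'E'
from h import *
w=cam("wrist");save(w,"w5")
s=ctrl.get_state();print(s["ft_force"],s["position"],np.degrees(np.arctan2(*R.from_rotvec(s["tool_rot"]).as_matrix()[1::-1,0])))
def tab(cx,cy,st,n):
    for k in range(1,n+1):
        t=np.radians(st*k); print(k,round(st*k,1),round((cx-(cx*np.cos(t)-cy*np.sin(t)))*1e3,1),round((cy-(cx*np.sin(t)+cy*np.cos(t)))*1e3,1))
tab(.013,.027,7,10); tab(.018,.027,-7,10)
E
```

```text
time: 4.77
position: [0.5134, -0.0165, 0.1]
tool_rot: [-2.423, -1.996, 0.007]
ft_force: [-0.7, 0.1, -0.0]
grip_width: 0.008
grip_force: 0.0
[-0.05505701 -0.18504965  0.85471134] [ 0.51422315 -0.01657634  0.10123078] 78.92894318741253
1 7 3.4 -1.4
2 14 6.9 -2.3
3 21 10.5 -2.9
4 28 14.2 -2.9
5 35 17.8 -2.6
6 42 21.4 -1.8
7 49 24.8 -0.5
8 56 28.1 1.1
9 63 31.2 3.2
10 70 33.9 5.5
1 -7 -3.2 2.4
2 -14 -6.0 5.2
3 -21 -8.5 8.2
4 -28 -10.6 11.6
5 -35 -12.2 15.2
6 -42 -13.4 19.0
7 -49 -14.2 22.9
8 -56 -14.4 26.8
9 -63 -14.2 30.8
10 -70 -13.5 34.7
```

View pics/w5.png

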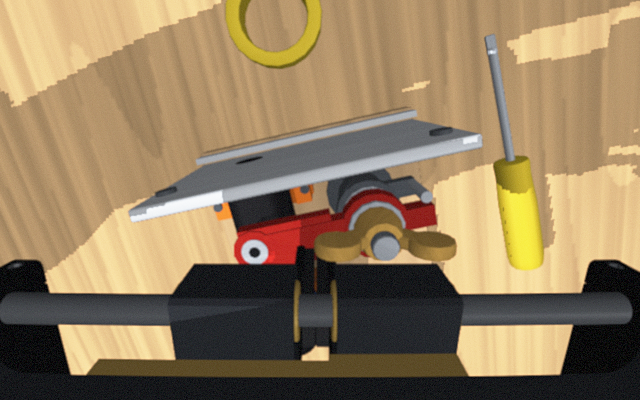

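The view shows the finger at (297-335, 260) beside the left wing (317-370, 245), with the stud at (385,246). I'll measure the stud's position in the tool frame, free of pose noise.

Run:
```python
from h import *
P=[]
for i in range(6):
    w=cam("wrist");s=ctrl.get_state();P.append(s["position"])
print(np.mean(P,0).round(4),np.std(P,0).round(4))
w["c2w"]=np.array(w["hand_eye"])
for h in(.103,.106):print(onz(w,385,246,-(.118-h)))   # tool z of stud top
print(onz(w,317,246,-(.120-.104)),onz(w,456,246,-(.120-.104)))
```

```text
[ 0.5161 -0.0164  0.103 ] [0.0005 0.0001 0.0004]
[ 0.01647889  0.03160015 -0.015     ]
[ 0.01518717  0.03223952 -0.012     ]
[ 0.01693349  0.00111086 -0.016     ] [ 0.01683552  0.06325357 -0.016     ]
```

```bash
cat > nut.py <<'E'
from h import *
w=cam("wrist");s=ctrl.get_state();T=w["c2w"];H=np.array(w["hand_eye"])
hsv=cv2.cvtColor(w["image"],cv2.COLOR_RGB2HSV);m=cv2.inRange(hsv,(10,110,60),(24,255,255));m[262:]=0
m=cv2.morphologyEx(m,cv2.MORPH_OPEN,np.ones((3,3)))
n,l,st,ce=cv2.connectedComponentsWithStats(m)
o=sorted(range(1,n),key=lambda i:-st[i,4])[:4]
for i in o:
    ys,xs=np.nonzero(l==i);p=np.array([onz(w,x,y,.118)[:2] for x,y in zip(xs[::3],ys[::3])]);q=p.mean(0)
    e,v=np.linalg.eigh(np.cov((p-q).T));print("blob",st[i].tolist(),q.round(4),"ang",np.degrees(np.arctan2(v[1,1],v[0,1])).round(1),(2*np.sqrt(3*e)).round(3))
print("pos",s["position"].round(4),"yaw",np.degrees(np.arctan2(*R.from_rotvec(s["tool_rot"]).as_matrix()[1::-1,0])).round(1),"F",s["ft_force"].round(1),"q7",s["joint_positions"].round(2),"t",s["time"])
print("C in tool",(R.from_rotvec(s["tool_rot"]).as_matrix().T@(np.array([.549,-.006,.104])-s["position"])).round(4))
cv2.imwrite("pics/last.png",w["image"][:,:,::-1])
E
python3 -m handwheel '[{"x":0.004,"y":0.004,"z":0,"wx":0,"wy":0,"wz":0},{"x":0.0074,"y":0.0026,"z":0,"wx":0,"wy":0,"wz":7},{"x":0.0109,"y":0.0017,"z":0,"wx":0,"wy":0,"wz":14},{"x":0.0145,"y":0.0011,"z":0,"wx":0,"wy":0,"wz":21},{"x":0.0182,"y":0.0011,"z":0,"wx":0,"wy":0,"wz":28},{"x":0.0182,"y":0.0011,"z":0,"wx":0,"wy":0,"wz":28}]'
python3 -m handwheel '[{"x":-0.005,"y":0,"z":0,"wx":0,"wy":0,"wz":0},{"x":-0.005,"y":0,"z":-0.02,"wx":0,"wy":0,"wz":0},{"x":-0.005,"y":0,"z":-0.035,"wx":0,"wy":0,"wz":0},{"x":-0.005,"y":0,"z":-0.035,"wx":0,"wy":0,"wz":0}]'
python3 nut.py
```

```text
time: 5.62
position: [0.5208, 0.0014, 0.1026]
tool_rot: [2.838, 1.346, -0.001]
ft_force: [-0.5, -2.6, -0.4]
grip_width: 0.004
grip_force: 0.9
time: 5.95
position: [0.5196, -0.0023, 0.1405]
tool_rot: [2.834, 1.354, 0.009]
ft_force: [0.8, -0.7, 0.3]
grip_width: 0.008
grip_force: 0.0
blob [283, 190, 130, 50, 2643] [0.546  0.0012] ang 128.9 [0.018 0.07 ]
blob [234, 240, 21, 19, 197] [0.4887 0.0217] ang 92.4 [0.007 0.013]
blob [340, 251, 23, 11, 173] [ 0.532  -0.0203] ang 142.9 [0.006 0.011]
pos [ 0.5188 -0.0021  0.1391] yaw 51.1 F [-0.3 -0.6  0. ] q7 [-0.72  0.11  0.72  1.91 -0.08  1.15 -0.65] t 6.0
C in tool [0.0158 0.0258 0.0352]
```

```bash
python3 -m handwheel '[{"x":-0.0032,"y":0.0024,"z":0,"wx":0,"wy":0,"wz":-7},{"x":-0.006,"y":0.0052,"z":0,"wx":0,"wy":0,"wz":-14},{"x":-0.0085,"y":0.0082,"z":0,"wx":0,"wy":0,"wz":-21},{"x":-0.0106,"y":0.0116,"z":0,"wx":0,"wy":0,"wz":-28},{"x":-0.0122,"y":0.0152,"z":0,"wx":0,"wy":0,"wz":-35},{"x":-0.0134,"y":0.019,"z":0,"wx":0,"wy":0,"wz":-42},{"x":-0.0142,"y":0.0229,"z":0,"wx":0,"wy":0,"wz":-49},{"x":-0.0144,"y":0.0268,"z":0,"wx":0,"wy":0,"wz":-56},{"x":-0.0142,"y":0.0308,"z":0,"wx":0,"wy":0,"wz":-63},{"x":-0.0135,"y":0.0347,"z":0,"wx":0,"wy":0,"wz":-70}]'
python3 -m handwheel '[{"x":-0.0032,"y":0.0024,"z":0,"wx":0,"wy":0,"wz":-7},{"x":-0.006,"y":0.0052,"z":0,"wx":0,"wy":0,"wz":-14},{"x":-0.0085,"y":0.0082,"z":0,"wx":0,"wy":0,"wz":-21},{"x":-0.0106,"y":0.0116,"z":0,"wx":0,"wy":0,"wz":-28},{"x":-0.0122,"y":0.0152,"z":0,"wx":0,"wy":0,"wz":-35},{"x":-0.0134,"y":0.019,"z":0,"wx":0,"wy":0,"wz":-42},{"x":-0.0142,"y":0.0229,"z":0,"wx":0,"wy":0,"wz":-49},{"x":-0.0144,"y":0.0268,"z":0,"wx":0,"wy":0,"wz":-56},{"x":-0.0142,"y":0.0308,"z":0,"wx":0,"wy":0,"wz":-63},{"x":-0.0135,"y":0.0347,"z":0,"wx":0,"wy":0,"wz":-70}]'
python3 -m handwheel '[{"x":-0.0032,"y":0.0024,"z":0,"wx":0,"wy":0,"wz":-7},{"x":-0.006,"y":0.0052,"z":0,"wx":0,"wy":0,"wz":-14},{"x":-0.0085,"y":0.0082,"z":0,"wx":0,"wy":0,"wz":-21},{"x":-0.0106,"y":0.0116,"z":0,"wx":0,"wy":0,"wz":-28},{"x":-0.0122,"y":0.0152,"z":0,"wx":0,"wy":0,"wz":-35},{"x":-0.0134,"y":0.019,"z":0,"wx":0,"wy":0,"wz":-42},{"x":-0.0134,"y":0.019,"z":0,"wx":0,"wy":0,"wz":-42},{"x":-0.0134,"y":0.019,"z":0,"wx":0,"wy":0,"wz":-42}]'
python3 nut.py
```

```text
time: 6.83
position: [0.5354, -0.0348, 0.1366]
tool_rot: [-1.537, -2.738, 0.0]
ft_force: [-0.8, -0.0, -0.2]
grip_width: 0.007
grip_force: 0.0
time: 7.67
position: [0.5722, -0.0284, 0.1364]
tool_rot: [0.311, -3.125, -0.001]
ft_force: [-0.0, 0.8, -0.5]
grip_width: 0.007
grip_force: 0.0
time: 8.33
position: [0.5816, -0.0071, 0.1367]
tool_rot: [1.397, -2.813, -0.001]
ft_force: [-0.1, -0.4, 0.1]
grip_width: 0.004
grip_force: 0.0
blob [310, 185, 113, 50, 2302] [ 0.5466 -0.011 ] ang 129.0 [0.018 0.061]
blob [327, 65, 31, 33, 549] [ 0.518  -0.0702] ang 93.0 [0.011 0.014]
blob [394, 12, 28, 32, 413] [ 0.4801 -0.0712] ang 91.7 [0.007 0.014]
blob [452, 107, 22, 14, 205] [ 0.4789 -0.0227] ang 125.0 [0.005 0.01 ]
pos [ 0.5817 -0.0075  0.1369] yaw -127.2 F [0.1 0.2 0.5] q7 [-0.39  0.24  0.41  1.75 -0.1   1.17  2.54] t 8.3833
C in tool [0.0186 0.0269 0.0329]
```

View pics/last.png

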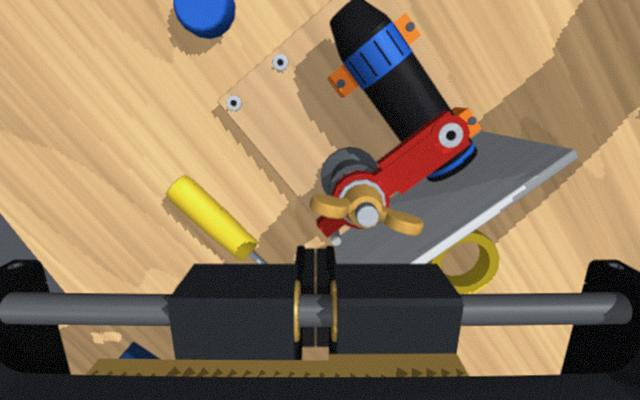

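The view shows the finger (297-335, 250) behind the wing pair, with wing ends at (312,205) and (420,228) and the stud at (367,215). The near wing leans slightly ahead of the finger, and both plate and pod are clear. Lowering for the first long stroke.

```bash
python3 -m handwheel '[{"x":0,"y":0,"z":0.02,"wx":0,"wy":0,"wz":0},{"x":0,"y":0,"z":0.034,"wx":0,"wy":0,"wz":0},{"x":0,"y":0,"z":0.034,"wx":0,"wy":0,"wz":0},{"x":0.003,"y":0,"z":0.034,"wx":0,"wy":0,"wz":0},{"x":0.006,"y":0,"z":0.034,"wx":0,"wy":0,"wz":0}]'
python3 -m handwheel '[{"x":0.0034,"y":-0.0014,"z":0,"wx":0,"wy":0,"wz":7},{"x":0.0069,"y":-0.0023,"z":0,"wx":0,"wy":0,"wz":14},{"x":0.0105,"y":-0.0029,"z":0,"wx":0,"wy":0,"wz":21},{"x":0.0142,"y":-0.0029,"z":0,"wx":0,"wy":0,"wz":28},{"x":0.0178,"y":-0.0026,"z":0,"wx":0,"wy":0,"wz":35},{"x":0.0214,"y":-0.0018,"z":0,"wx":0,"wy":0,"wz":42},{"x":0.0248,"y":-0.0005,"z":0,"wx":0,"wy":0,"wz":49},{"x":0.0281,"y":0.0011,"z":0,"wx":0,"wy":0,"wz":56},{"x":0.0312,"y":0.0032,"z":0,"wx":0,"wy":0,"wz":63},{"x":0.0339,"y":0.0055,"z":0,"wx":0,"wy":0,"wz":70}]'
python3 nut.py
```

```text
time: 8.8
position: [0.5788, -0.0124, 0.1042]
tool_rot: [-1.398, 2.813, -0.001]
ft_force: [-0.4, 0.4, 0.3]
grip_width: 0.006
grip_force: 0.0
time: 9.63
position: [0.5552, -0.0373, 0.1052]
tool_rot: [0.478, 3.1, -0.0]
ft_force: [2.0, -2.4, -0.7]
grip_width: 0.003
grip_force: 1.1
blob [307, 204, 137, 58, 3733] [ 0.5425 -0.0069] ang 77.9 [0.021 0.06 ]
blob [320, 34, 35, 31, 650] [ 4.638e-01 -1.000e-04] ang 91.5 [0.008 0.014]
blob [200, 79, 41, 27, 632] [ 0.4646 -0.0491] ang 90.6 [0.007 0.016]
blob [233, 159, 37, 27, 521] [ 0.4991 -0.0486] ang 92.9 [0.007 0.016]
pos [ 0.5544 -0.0374  0.1051] yaw 162.1 F [ 1.3 -1.5  0.1] q7 [-0.5   0.23  0.59  1.85 -0.14  1.1   1.4 ] t 9.6833
C in tool [0.0148 0.0283 0.0011]
```

```bash
python3 -m handwheel '[{"x":0.0034,"y":-0.0014,"z":0,"wx":0,"wy":0,"wz":7},{"x":0.0069,"y":-0.0023,"z":0,"wx":0,"wy":0,"wz":14},{"x":0.0105,"y":-0.0029,"z":0,"wx":0,"wy":0,"wz":21},{"x":0.0142,"y":-0.0029,"z":0,"wx":0,"wy":0,"wz":28},{"x":0.0178,"y":-0.0026,"z":0,"wx":0,"wy":0,"wz":35},{"x":0.0214,"y":-0.0018,"z":0,"wx":0,"wy":0,"wz":42},{"x":0.0248,"y":-0.0005,"z":0,"wx":0,"wy":0,"wz":49},{"x":0.0281,"y":0.0011,"z":0,"wx":0,"wy":0,"wz":56},{"x":0.0312,"y":0.0032,"z":0,"wx":0,"wy":0,"wz":63},{"x":0.0339,"y":0.0055,"z":0,"wx":0,"wy":0,"wz":70}]'
python3 -m handwheel '[{"x":0.0034,"y":-0.0014,"z":0,"wx":0,"wy":0,"wz":7},{"x":0.0069,"y":-0.0023,"z":0,"wx":0,"wy":0,"wz":14},{"x":0.0105,"y":-0.0029,"z":0,"wx":0,"wy":0,"wz":21},{"x":0.0142,"y":-0.0029,"z":0,"wx":0,"wy":0,"wz":28},{"x":0.0178,"y":-0.0026,"z":0,"wx":0,"wy":0,"wz":35},{"x":0.0214,"y":-0.0018,"z":0,"wx":0,"wy":0,"wz":42},{"x":0.0214,"y":-0.0018,"z":0,"wx":0,"wy":0,"wz":42}]'
python3 -m handwheel '[{"x":-0.005,"y":0,"z":0,"wx":0,"wy":0,"wz":0},{"x":-0.005,"y":0,"z":-0.02,"wx":0,"wy":0,"wz":0},{"x":-0.005,"y":0,"z":-0.034,"wx":0,"wy":0,"wz":0},{"x":-0.005,"y":0,"z":-0.034,"wx":0,"wy":0,"wz":0}]'
python3 nut.py
```

```text
time: 10.52
position: [0.5225, -0.0224, 0.1044]
tool_rot: [2.17, 2.271, -0.001]
ft_force: [-2.2, -3.2, -0.1]
grip_width: 0.006
grip_force: 1.4
time: 11.1
position: [0.5194, 0.0007, 0.1039]
tool_rot: [-2.836, -1.349, 0.001]
ft_force: [-2.3, -1.4, -0.6]
grip_width: 0.002
grip_force: 1.1
time: 11.43
position: [0.5193, -0.0036, 0.1408]
tool_rot: [2.833, 1.355, 0.01]
ft_force: [0.6, -0.1, 0.2]
grip_width: 0.001
grip_force: 0.0
blob [281, 189, 131, 44, 2656] [0.5457 0.002 ] ang 132.8 [0.018 0.069]
blob [338, 249, 25, 13, 212] [ 0.5317 -0.0213] ang 144.7 [0.007 0.012]
blob [232, 238, 22, 20, 210] [0.4886 0.0214] ang 94.0 [0.007 0.013]
pos [ 0.5184 -0.0034  0.1393] yaw 51.1 F [ 0.1  0.1 -0.2] q7 [-0.8   0.11  0.81  1.91 -0.09  1.15 -0.64] t 11.4833
C in tool [0.017  0.0253 0.0355]
```

```bash
python3 -m handwheel '[{"x":-0.0032,"y":0.0024,"z":0,"wx":0,"wy":0,"wz":-7},{"x":-0.006,"y":0.0052,"z":0,"wx":0,"wy":0,"wz":-14},{"x":-0.0085,"y":0.0082,"z":0,"wx":0,"wy":0,"wz":-21},{"x":-0.0106,"y":0.0116,"z":0,"wx":0,"wy":0,"wz":-28},{"x":-0.0122,"y":0.0152,"z":0,"wx":0,"wy":0,"wz":-35},{"x":-0.0134,"y":0.019,"z":0,"wx":0,"wy":0,"wz":-42},{"x":-0.0142,"y":0.0229,"z":0,"wx":0,"wy":0,"wz":-49},{"x":-0.0144,"y":0.0268,"z":0,"wx":0,"wy":0,"wz":-56},{"x":-0.0142,"y":0.0308,"z":0,"wx":0,"wy":0,"wz":-63},{"x":-0.0135,"y":0.0347,"z":0,"wx":0,"wy":0,"wz":-70}]'
python3 -m handwheel '[{"x":-0.0032,"y":0.0024,"z":0,"wx":0,"wy":0,"wz":-7},{"x":-0.006,"y":0.0052,"z":0,"wx":0,"wy":0,"wz":-14},{"x":-0.0085,"y":0.0082,"z":0,"wx":0,"wy":0,"wz":-21},{"x":-0.0106,"y":0.0116,"z":0,"wx":0,"wy":0,"wz":-28},{"x":-0.0122,"y":0.0152,"z":0,"wx":0,"wy":0,"wz":-35},{"x":-0.0134,"y":0.019,"z":0,"wx":0,"wy":0,"wz":-42},{"x":-0.0142,"y":0.0229,"z":0,"wx":0,"wy":0,"wz":-49},{"x":-0.0144,"y":0.0268,"z":0,"wx":0,"wy":0,"wz":-56},{"x":-0.0142,"y":0.0308,"z":0,"wx":0,"wy":0,"wz":-63},{"x":-0.0135,"y":0.0347,"z":0,"wx":0,"wy":0,"wz":-70}]'
python3 -m handwheel '[{"x":-0.0032,"y":0.0024,"z":0,"wx":0,"wy":0,"wz":-7},{"x":-0.006,"y":0.0052,"z":0,"wx":0,"wy":0,"wz":-14},{"x":-0.0085,"y":0.0082,"z":0,"wx":0,"wy":0,"wz":-21},{"x":-0.0106,"y":0.0116,"z":0,"wx":0,"wy":0,"wz":-28},{"x":-0.0122,"y":0.0152,"z":0,"wx":0,"wy":0,"wz":-35},{"x":-0.0134,"y":0.019,"z":0,"wx":0,"wy":0,"wz":-42},{"x":-0.0134,"y":0.019,"z":0,"wx":0,"wy":0,"wz":-42},{"x":-0.0134,"y":0.019,"z":0,"wx":0,"wy":0,"wz":-42}]'
python3 nut.py
```

```text
time: 12.32
position: [0.535, -0.0359, 0.1367]
tool_rot: [-1.537, -2.739, 0.0]
ft_force: [0.4, 0.1, -0.0]
grip_width: 0.004
grip_force: 0.0
time: 13.15
position: [0.5718, -0.0295, 0.1366]
tool_rot: [0.312, -3.125, -0.0]
ft_force: [0.3, -0.1, 0.1]
grip_width: 0.005
grip_force: 0.0
time: 13.82
position: [0.5812, -0.0081, 0.1368]
tool_rot: [1.397, -2.813, -0.001]
ft_force: [-0.4, -0.4, -0.9]
grip_width: 0.002
grip_force: 0.0
blob [309, 186, 115, 46, 2330] [ 0.5467 -0.0117] ang 134.3 [0.018 0.06 ]
blob [328, 67, 30, 32, 531] [ 0.5177 -0.0705] ang 92.7 [0.01  0.014]
blob [395, 14, 26, 32, 404] [ 0.4799 -0.0715] ang 91.0 [0.007 0.014]
blob [453, 108, 21, 16, 214] [ 0.4787 -0.0227] ang 119.8 [0.005 0.01 ]
pos [ 0.5812 -0.0085  0.137 ] yaw -127.2 F [ 0.3 -0.8 -0.4] q7 [-0.44  0.25  0.47  1.75 -0.12  1.17  2.56] t 13.8667
C in tool [0.0175 0.0271 0.033 ]
```

```bash
python3 -m handwheel '[{"x":-0.001,"y":0,"z":0.02,"wx":0,"wy":0,"wz":0},{"x":-0.001,"y":0,"z":0.035,"wx":0,"wy":0,"wz":0},{"x":-0.001,"y":0,"z":0.035,"wx":0,"wy":0,"wz":0},{"x":0.002,"y":0,"z":0.035,"wx":0,"wy":0,"wz":0},{"x":0.005,"y":0,"z":0.035,"wx":0,"wy":0,"wz":0}]'
python3 -m handwheel '[{"x":0.0034,"y":-0.0014,"z":0,"wx":0,"wy":0,"wz":7},{"x":0.0069,"y":-0.0023,"z":0,"wx":0,"wy":0,"wz":14},{"x":0.0105,"y":-0.0029,"z":0,"wx":0,"wy":0,"wz":21},{"x":0.0142,"y":-0.0029,"z":0,"wx":0,"wy":0,"wz":28},{"x":0.0178,"y":-0.0026,"z":0,"wx":0,"wy":0,"wz":35},{"x":0.0214,"y":-0.0018,"z":0,"wx":0,"wy":0,"wz":42},{"x":0.0248,"y":-0.0005,"z":0,"wx":0,"wy":0,"wz":49},{"x":0.0281,"y":0.0011,"z":0,"wx":0,"wy":0,"wz":56},{"x":0.0312,"y":0.0032,"z":0,"wx":0,"wy":0,"wz":63},{"x":0.0339,"y":0.0055,"z":0,"wx":0,"wy":0,"wz":70}]'
python3 -m handwheel '[{"x":0.0034,"y":-0.0014,"z":0,"wx":0,"wy":0,"wz":7},{"x":0.0069,"y":-0.0023,"z":0,"wx":0,"wy":0,"wz":14},{"x":0.0105,"y":-0.0029,"z":0,"wx":0,"wy":0,"wz":21},{"x":0.0142,"y":-0.0029,"z":0,"wx":0,"wy":0,"wz":28},{"x":0.0178,"y":-0.0026,"z":0,"wx":0,"wy":0,"wz":35},{"x":0.0214,"y":-0.0018,"z":0,"wx":0,"wy":0,"wz":42},{"x":0.0248,"y":-0.0005,"z":0,"wx":0,"wy":0,"wz":49},{"x":0.0281,"y":0.0011,"z":0,"wx":0,"wy":0,"wz":56},{"x":0.0312,"y":0.0032,"z":0,"wx":0,"wy":0,"wz":63},{"x":0.0339,"y":0.0055,"z":0,"wx":0,"wy":0,"wz":70}]'
python3 nut.py
```

```text
time: 14.28
position: [0.5788, -0.0125, 0.1032]
tool_rot: [-1.398, 2.812, -0.001]
ft_force: [-0.1, 0.4, -0.2]
grip_width: 0.008
grip_force: 0.0
time: 15.12
position: [0.5552, -0.0374, 0.1042]
tool_rot: [0.478, 3.1, -0.0]
ft_force: [2.5, -2.4, -0.9]
grip_width: 0.002
grip_force: 1.1
time: 15.95
position: [0.5227, -0.0227, 0.1036]
tool_rot: [2.173, 2.267, -0.0]
ft_force: [-2.5, -2.8, 0.5]
grip_width: 0.009
grip_force: 1.4
blob [302, 206, 137, 56, 3641] [ 0.5456 -0.0009] ang -174.1 [0.02 0.06]
blob [284, 169, 23, 21, 378] [0.512  0.0237] ang 149.9 [0.009 0.01 ]
blob [204, 167, 19, 22, 299] [0.4781 0.0229] ang 85.6 [0.007 0.01 ]
blob [285, 255, 11, 7, 74] [ 0.5109 -0.0129] ang -178.2 [0.003 0.005]
pos [ 0.5225 -0.0217  0.1035] yaw 92.2 F [-1.6 -2.5  0.7] q7 [-0.76  0.18  0.83  1.93 -0.15  1.09  0.17] t 16.0
C in tool [ 0.0147  0.0271 -0.0005]
```

Good. I'll finish this stroke, retract, and return, then make the third stroke at a slightly lower height.

```bash
python3 -m handwheel '[{"x":0.0034,"y":-0.0014,"z":0,"wx":0,"wy":0,"wz":7},{"x":0.0069,"y":-0.0023,"z":0,"wx":0,"wy":0,"wz":14},{"x":0.0105,"y":-0.0029,"z":0,"wx":0,"wy":0,"wz":21},{"x":0.0142,"y":-0.0029,"z":0,"wx":0,"wy":0,"wz":28},{"x":0.0178,"y":-0.0026,"z":0,"wx":0,"wy":0,"wz":35},{"x":0.0214,"y":-0.0018,"z":0,"wx":0,"wy":0,"wz":42},{"x":0.0214,"y":-0.0018,"z":0,"wx":0,"wy":0,"wz":42}]'
python3 -m handwheel '[{"x":-0.005,"y":0,"z":0,"wx":0,"wy":0,"wz":0},{"x":-0.005,"y":0,"z":-0.02,"wx":0,"wy":0,"wz":0},{"x":-0.005,"y":0,"z":-0.034,"wx":0,"wy":0,"wz":0},{"x":-0.005,"y":0,"z":-0.034,"wx":0,"wy":0,"wz":0}]'
python3 -m handwheel '[{"x":-0.0032,"y":0.0024,"z":0,"wx":0,"wy":0,"wz":-7},{"x":-0.006,"y":0.0052,"z":0,"wx":0,"wy":0,"wz":-14},{"x":-0.0085,"y":0.0082,"z":0,"wx":0,"wy":0,"wz":-21},{"x":-0.0106,"y":0.0116,"z":0,"wx":0,"wy":0,"wz":-28},{"x":-0.0122,"y":0.0152,"z":0,"wx":0,"wy":0,"wz":-35},{"x":-0.0134,"y":0.019,"z":0,"wx":0,"wy":0,"wz":-42},{"x":-0.0142,"y":0.0229,"z":0,"wx":0,"wy":0,"wz":-49},{"x":-0.0144,"y":0.0268,"z":0,"wx":0,"wy":0,"wz":-56},{"x":-0.0142,"y":0.0308,"z":0,"wx":0,"wy":0,"wz":-63},{"x":-0.0135,"y":0.0347,"z":0,"wx":0,"wy":0,"wz":-70}]'
python3 -m handwheel '[{"x":-0.0032,"y":0.0024,"z":0,"wx":0,"wy":0,"wz":-7},{"x":-0.006,"y":0.0052,"z":0,"wx":0,"wy":0,"wz":-14},{"x":-0.0085,"y":0.0082,"z":0,"wx":0,"wy":0,"wz":-21},{"x":-0.0106,"y":0.0116,"z":0,"wx":0,"wy":0,"wz":-28},{"x":-0.0122,"y":0.0152,"z":0,"wx":0,"wy":0,"wz":-35},{"x":-0.0134,"y":0.019,"z":0,"wx":0,"wy":0,"wz":-42},{"x":-0.0142,"y":0.0229,"z":0,"wx":0,"wy":0,"wz":-49},{"x":-0.0144,"y":0.0268,"z":0,"wx":0,"wy":0,"wz":-56},{"x":-0.0142,"y":0.0308,"z":0,"wx":0,"wy":0,"wz":-63},{"x":-0.0135,"y":0.0347,"z":0,"wx":0,"wy":0,"wz":-70}]'
python3 -m handwheel '[{"x":-0.0032,"y":0.0024,"z":0,"wx":0,"wy":0,"wz":-7},{"x":-0.006,"y":0.0052,"z":0,"wx":0,"wy":0,"wz":-14},{"x":-0.0085,"y":0.0082,"z":0,"wx":0,"wy":0,"wz":-21},{"x":-0.0106,"y":0.0116,"z":0,"wx":0,"wy":0,"wz":-28},{"x":-0.0122,"y":0.0152,"z":0,"wx":0,"wy":0,"wz":-35},{"x":-0.0134,"y":0.019,"z":0,"wx":0,"wy":0,"wz":-42},{"x":-0.0134,"y":0.019,"z":0,"wx":0,"wy":0,"wz":-42},{"x":-0.0134,"y":0.019,"z":0,"wx":0,"wy":0,"wz":-42}]'
python3 nut.py
```

```text
time: 16.58
position: [0.5198, 0.0007, 0.1031]
tool_rot: [-2.837, -1.349, 0.0]
ft_force: [-2.6, -0.3, 0.7]
grip_width: 0.005
grip_force: 1.1
time: 16.92
position: [0.5194, -0.0036, 0.1397]
tool_rot: [2.834, 1.355, 0.01]
ft_force: [0.4, -0.2, 0.7]
grip_width: 0.003
grip_force: 0.0
time: 17.75
position: [0.5355, -0.036, 0.1363]
tool_rot: [1.536, 2.74, 0.001]
ft_force: [0.7, -0.0, -0.6]
grip_width: 0.008
grip_force: 0.0
time: 18.58
position: [0.5723, -0.0296, 0.1362]
tool_rot: [-0.313, 3.125, 0.0]
ft_force: [0.4, 0.2, -0.1]
grip_width: 0.003
grip_force: 0.0
time: 19.25
position: [0.5815, -0.0082, 0.1363]
tool_rot: [-1.398, 2.813, 0.0]
ft_force: [-0.6, 0.3, -0.4]
grip_width: 0.004
grip_force: 0.0
blob [310, 186, 114, 46, 2288] [ 0.5464 -0.0119] ang 133.3 [0.018 0.06 ]
blob [329, 66, 30, 33, 545] [ 0.5179 -0.0705] ang 92.9 [0.011 0.014]
blob [396, 14, 27, 32, 405] [ 0.48   -0.0715] ang 92.3 [0.007 0.014]
blob [453, 108, 22, 16, 220] [ 0.4789 -0.0229] ang 121.0 [0.005 0.01 ]
pos [ 0.5815 -0.0086  0.1364] yaw -127.2 F [ 0.3  0.2 -0.2] q7 [-0.49  0.25  0.54  1.75 -0.14  1.17  2.58] t 19.3
C in tool [0.0176 0.0274 0.0324]
```

```bash
python3 -m handwheel '[{"x":-0.001,"y":0,"z":0.02,"wx":0,"wy":0,"wz":0},{"x":-0.001,"y":0,"z":0.036,"wx":0,"wy":0,"wz":0},{"x":-0.001,"y":0,"z":0.036,"wx":0,"wy":0,"wz":0},{"x":0.002,"y":0,"z":0.036,"wx":0,"wy":0,"wz":0},{"x":0.005,"y":0,"z":0.036,"wx":0,"wy":0,"wz":0}]'
python3 -m handwheel '[{"x":0.0034,"y":-0.0014,"z":0,"wx":0,"wy":0,"wz":7},{"x":0.0069,"y":-0.0023,"z":0,"wx":0,"wy":0,"wz":14},{"x":0.0105,"y":-0.0029,"z":0,"wx":0,"wy":0,"wz":21},{"x":0.0142,"y":-0.0029,"z":0,"wx":0,"wy":0,"wz":28},{"x":0.0178,"y":-0.0026,"z":0,"wx":0,"wy":0,"wz":35},{"x":0.0214,"y":-0.0018,"z":0,"wx":0,"wy":0,"wz":42},{"x":0.0248,"y":-0.0005,"z":0,"wx":0,"wy":0,"wz":49},{"x":0.0281,"y":0.0011,"z":0,"wx":0,"wy":0,"wz":56},{"x":0.0312,"y":0.0032,"z":0,"wx":0,"wy":0,"wz":63},{"x":0.0339,"y":0.0055,"z":0,"wx":0,"wy":0,"wz":70}]'
python3 -m handwheel '[{"x":0.0034,"y":-0.0014,"z":0,"wx":0,"wy":0,"wz":7},{"x":0.0069,"y":-0.0023,"z":0,"wx":0,"wy":0,"wz":14},{"x":0.0105,"y":-0.0029,"z":0,"wx":0,"wy":0,"wz":21},{"x":0.0142,"y":-0.0029,"z":0,"wx":0,"wy":0,"wz":28},{"x":0.0178,"y":-0.0026,"z":0,"wx":0,"wy":0,"wz":35}]'
python3 nut.py
```

```text
time: 19.72
position: [0.5789, -0.0125, 0.1013]
tool_rot: [-1.398, 2.812, -0.001]
ft_force: [1.0, -0.3, 1.0]
grip_width: 0.005
grip_force: 0.0
time: 20.55
position: [0.5553, -0.0374, 0.1023]
tool_rot: [0.478, 3.1, -0.0]
ft_force: [2.5, -1.6, -0.8]
grip_width: 0.002
grip_force: 1.2
time: 20.97
position: [0.5368, -0.0354, 0.1021]
tool_rot: [1.389, 2.814, 0.0]
ft_force: [-0.6, -3.2, 0.4]
grip_width: 0.003
grip_force: 1.3
blob [304, 204, 138, 58, 3729] [ 0.5422 -0.0029] ang -136.4 [0.02 0.06]
blob [241, 212, 33, 41, 605] [ 0.5022 -0.0319] ang 93.2 [0.008 0.019]
blob [173, 170, 36, 38, 604] [ 0.4681 -0.0329] ang 88.3 [0.007 0.019]
blob [237, 74, 31, 36, 582] [0.4672 0.015 ] ang 92.4 [0.008 0.013]
pos [ 0.5362 -0.0348  0.102 ] yaw 127.1 F [ 0.1 -2.5  0.6] q7 [-0.73  0.23  0.84  1.9  -0.19  1.09  0.83] t 21.0167
C in tool [ 0.0153  0.0276 -0.002 ]
```

```bash
python3 -m handwheel '[{"x":0.0034,"y":-0.0014,"z":0,"wx":0,"wy":0,"wz":7},{"x":0.0069,"y":-0.0023,"z":0,"wx":0,"wy":0,"wz":14},{"x":0.0069,"y":-0.0023,"z":0,"wx":0,"wy":0,"wz":14}]'
python3 -m handwheel '[{"x":0.0034,"y":-0.0014,"z":0,"wx":0,"wy":0,"wz":7},{"x":0.0034,"y":-0.0014,"z":0,"wx":0,"wy":0,"wz":7}]'
python3 nut.py|tail -2
```

```text
time: 21.27
position: [0.5302, -0.03, 0.1016]
tool_rot: [1.714, 2.631, 0.001]
ft_force: [-0.1, -2.8, 1.6]
grip_width: 0.005
grip_force: 1.1
time: 21.43
position: [0.5286, -0.0294, 0.1017]
tool_rot: [1.868, 2.519, -0.0]
ft_force: [1.3, -6.3, -1.1]
grip_width: 0.006
grip_force: 3.3
pos [ 0.5287 -0.0294  0.1017] yaw 107.1 F [ 1.7 -6.5 -1. ] q7 [-0.8   0.21  0.89  1.93 -0.18  1.08  0.47] t 21.4833
C in tool [ 0.0164  0.0263 -0.0023]
```

Resistance jumped from about 3 to 6.5 N after roughly 513° in total (≈8.96 rad). A small extra push will show whether it is on the stop.

```bash
python3 nut.py|head -1
python3 -m handwheel '[{"x":0.002,"y":-0.0006,"z":0,"wx":0,"wy":0,"wz":2},{"x":0.004,"y":-0.001,"z":0,"wx":0,"wy":0,"wz":4},{"x":0.004,"y":-0.001,"z":0,"wx":0,"wy":0,"wz":4}]'
python3 nut.py|sed -n '1p;5,6p'
```

```text
blob [301, 204, 137, 58, 3699] [ 0.5439 -0.0011] ang -155.7 [0.02  0.059]
time: 21.78
position: [0.5278, -0.0291, 0.102]
tool_rot: [1.95, 2.451, -0.003]
ft_force: [5.5, -12.3, -2.9]
grip_width: 0.007
grip_force: 6.4
blob [300, 202, 137, 60, 3690] [ 0.5444 -0.0007] ang -155.9 [0.02  0.059]
pos [ 0.5278 -0.0291  0.1019] yaw 103.0 F [  4.1 -12.3  -2.7] q7 [-0.81  0.21  0.9   1.93 -0.18  1.08  0.39] t 21.8333
C in tool [ 0.0177  0.0259 -0.0021]
```

The wing stayed at -156° while the force doubled, so it is on the hard stop. I'll retract and check.

```bash
python3 -m handwheel '[{"x":-0.008,"y":-0.002,"z":0,"wx":0,"wy":0,"wz":0},{"x":-0.012,"y":-0.002,"z":0,"wx":0,"wy":0,"wz":0},{"x":-0.012,"y":-0.002,"z":-0.03,"wx":0,"wy":0,"wz":0},{"x":-0.012,"y":-0.002,"z":-0.065,"wx":0,"wy":0,"wz":0},{"x":-0.012,"y":-0.002,"z":-0.1,"wx":0,"wy":0,"wz":0},{"x":-0.03,"y":-0.002,"z":-0.135,"wx":0,"wy":0,"wz":0},{"x":-0.05,"y":-0.002,"z":-0.155,"wx":0,"wy":0,"wz":0},{"x":-0.05,"y":-0.002,"z":-0.155,"wx":0,"wy":0,"wz":0}]'
python3 nut.py
python3 - <<'E'
import cv2
i=cv2.imread("pics/last.png");cv2.imwrite("pics/fin.png",i)
E
```

```text
time: 22.5
position: [0.5372, -0.0762, 0.2611]
tool_rot: [1.954, 2.451, 0.009]
ft_force: [0.2, -0.7, 0.5]
grip_width: 0.002
grip_force: 0.0
blob [307, 102, 74, 26, 762] [ 0.5458 -0.0056] ang -154.4 [0.015 0.062]
blob [285, 150, 15, 23, 238] [ 0.5124 -0.0533] ang 92.0 [0.01 0.02]
blob [247, 68, 13, 21, 204] [0.4682 0.0059] ang 91.0 [0.01  0.017]
blob [236, 142, 12, 21, 182] [ 0.4696 -0.0551] ang 89.2 [0.009 0.019]
pos [ 0.5358 -0.074   0.2583] yaw 102.9 F [ 0.6  0.9 -1.1] q7 [-0.81  0.08  0.96  1.7  -0.07  1.39  0.38] t 22.55
C in tool [0.0634 0.0273 0.1545]
```

View pics/fin.png

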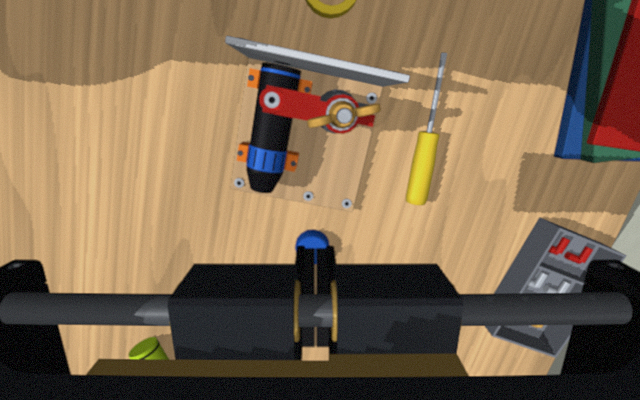

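The arm (rivet (271,100) to stud (345,115)) is parallel to the plate edge (228,41)-(408,79). The pod is seated, the robot is clear, and nothing else has moved. Handing in.

```bash
python3 -c "
from bench import ctrl
print(ctrl.close_job())"
```

```text
the job is handed in; nothing more can be done
None
```

I pushed the clamp arm square against its stop and wound the wing nut clockwise onto its hard stop with push strokes only. The job is handed in at about 22.6 s, and the hand-in returned no verdict.

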